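# Snap the eyepiece camera into the stereo microscope

### The job

Take the white wireless eyepiece camera out of the blue eyepiece stand and fit it into the empty, inclined eyetube of the stereo microscope. The notch for its locating pin (the pin is below the orange stripe) is in the tube's turnable collar, wherever the last user left it, up to some 40 degrees either side of the top: feel for it, and press the camera past the retaining ball until its shoulder is flush on the rim, without forcing it. Let go of it, and leave the two spare eyepieces standing in the stand and the rest of the bench undisturbed.

Things in the scene. Friction and masses are not known exactly. Their poses are not given: they have to be found in the camera images.
- camera_mid (a point): White eyepiece camera, 120 mm long, about 200 g; this point: on its axis, 60 mm from either end. z: along the axis from the barrel's nose to the square back (up in the stand); x: to the side of the pin and orange stripe. Grip its white body, 40 by 40 mm, flat sides facing x and y, 68 mm long, rounded edges, its middle 25 mm above this point. The stripe runs up that side and onto the back.
- camera: Same camera, same axes, origin at the centre of the barrel's nose. From the nose: aluminium barrel, 30 mm diameter, 46 mm long, first 4 mm tapered to 25 mm, a groove 2.5 mm deep with sloping ends from 23.5 to 33.5 mm; then the shoulder, a round flange 42 mm wide and 5 mm thick, its underside 46 mm from the nose; then the white body up to 119 mm.
- camera_pin (a point): Tip of the camera's brass locating pin: 5 mm in diameter, tip slightly tapered, standing 4.5 mm out of the flange's underside towards the nose, 18.8 mm from the axis on the x side, below the orange stripe. Same axes.
- microscope: Stereo microscope, fixed: cream foot 250 by 170 by 22 mm, steel pillar at the back 281 mm high, cream head, two black eyetubes on the user's side, axes 70 mm apart. Origin under the middle of the foot; z up, user's side -x. The +y tube holds an eyepiece (radius 20 mm, 38 mm out of the rim); the -y tube is empty. Rims: 262 mm above the bench, 94 mm from the origin towards -x.
- eyetube: Empty eyetube, fixed to the microscope; origin at the centre of its rim. z: out of the mouth along the tube, 45 degrees up and to the user's side. x: square to it, 45 degrees up and away from the user. y level. Outer diameter 44 mm, bore 31.4 mm, 56 mm deep, square edge. Camera fully home: its z along this z, flange on the rim, camera_mid 14 mm outside the rim.
- rim (a point): Centre of the eyetube's rim, the same point and axes as eyetube. The rim and outermost 13 mm are a stiff collar that turns about z but stays where it is left. Its one notch for the pin is a gap through the wall, 7.5 mm wide, 7 mm deep, orange mark below; it lies up to 40 degrees either side of x (not reported). A pin beside it rests on the rim and stops the camera 4.5 mm short.
- retainer (a joint): Sprung retaining ball (8 mm) in the bore's -y side, 20 mm inside the rim, standing 2.3 mm into the bore. 0 fully out, grows as it is pressed into the wall (m); 3.75 N at 0, 1.5 N more per mm. The nose meets it with the flange about 27 mm short of the rim; passing takes about 6 to 12 N of push, more than the camera's weight. It clicks into the groove over the last 4 mm.
- stand: Blue eyepiece stand, fixed block 70 mm (x) by 225 mm (y), 46 mm high, three round sockets 33 mm in diameter and 38 mm deep, 75 mm apart along y. The camera and two spare eyepieces stand in them, nose down on the socket's floor, in any order. Origin under its centre, z up.
- eyepiece_a_mid (a point): Spare black eyepiece with a green band, 82 mm long, 40 mm in diameter, standing in the stand; the point is half-way up on its axis, z up along it.
- eyepiece_b_mid (a point): Spare black eyepiece with a yellow band, the same size, likewise.
- dropper: Amber dropper bottle, 38 mm in diameter, 85 mm high, standing on the bench; origin at the centre of its underside.
- dust_cap: Black dust cap taken off the eyetube, a disc 50 mm in diameter and 14 mm high, lying on the bench; origin at the centre of its underside.
- petri: Petri dish, 96 mm in diameter, 16 mm high, on the bench; origin at the centre of its underside.
- slide_box: Orange slide box, 95 mm by 85 mm by 30 mm, on the bench; origin at the centre of its underside.
- slide_mailer: Green slide mailer, 77 mm by 26 mm by 12 mm, lying on the bench; origin at the centre of its underside.

How it is judged:
By the outcome, as a careful person would: the job done as asked, in the order asked, and still so for the second after the job is handed in, with the robot touching nothing.
It also fails if it takes over 64 s, if anything falls off the work surface, if the arm or the gripper's body presses on something with over 40 N, if the wrist force passes 120 N, or if a joint passes its speed limit or range.

### The arm

A 7-joint arm with a two-finger parallel gripper is mounted at the origin on the work surface. World frame = base frame: x ahead of the robot, y to its left, z up, the work surface at z = 0. Lengths are in m, angles in rad, forces in N, time in s.
With the tool pointing down it reaches from about 0.425 to 0.925 m from the base axis. Payload 6.8 kg.
Tool frame: the origin (TCP) lies midway between the tips of the shut fingers; the grasp point (between the pads) lies 19 mm behind it; z points along the fingers, y is the line along which they close (so a half turn about z gives the same grasp; the last joint's range is limited). The gripper opens to 85 mm and grips with 20 to 120 N. Pads are 22 mm wide; open, the fingers measure 114 mm over their backs; the gripper's body (76 mm by 85 mm) begins 54 mm behind the grasp point. The pads swing forward as they close: fully open they stand 13 mm farther back than shut.
Start: joints at [1.223, 0.477, 0.022, 1.555, -0.011, 1.109, -0.083], TCP at [0.16, -0.656, 0.231] pointing down, gripper open.
Joint ranges: [-2.96, 2.96], [-0.34, 2.1], [-1.41, 1.46], [0.24, 2.44], [-1.37, 4.51], [0.17, 1.92], [-2.96, 2.96]. Speed limits (rad/s): [2.39, 2.39, 3.14, 3.14, 3.14, 3.14, 3.14].

### API

Orientations are given as a rotation vector (axis times angle).
In Python, from bench import r gives the robot as it stands.
- The arm moves only by the tool servo_tool, never from a script. Its arguments are lists of equal length, an entry for each row: "turn": the turn, a rotation vector about the world's x, y, z in units of 5 degrees (1.0 is 5 degrees), a list of three; "slide": the shift along the world's x, y, z in units of 30 mm (1.0 is 30 mm), a list of three; "hand": the opening, from 0 (shut) to 1 (fully open). In form: {"turn": [[rx, ry, rz], ...], "slide": [[dx, dy, dz], ...], "hand": [hand, ...]}. A call has 1 to 8 rows; each row is the pose to reach, as a shift and turn from the pose commanded when the call began; what a row does not reach only later rows make up. A row lasts 1/8 s, in which the tool goes at most 62.5 mm and 10.7 degrees, less where a joint would pass 70% of its speed; a pose out of reach is approached as far as the arm can. A call with a gripper value outside its range is refused whole. The fingers move at their own pace and stop on an object; "squeeze" is the grip in N (left out, the last holds). Time passes only in rows, so rows that repeat a pose let the fingers close. It gives the time, the measured TCP pose, the force, the opening and the grip force at its end, in the units of the state.
- r.get_obs(): the state, without advancing time (a new reading comes with each control period).
- r.grab_frame(name): name is "scene" or "top" or "wrist"; returns (picture, depth): 384x512x3 uint8, red, green, blue; 384x512 float32, m along the optical axis (not along the pixel's ray), 0 where there is no reading.
- r.get_calibration(name): a dict with "fovy" (degrees; the focal length in pixels is half the picture's height over the tangent of half this angle, whatever the lens; pixels are square), "cx", "cy" (the principal point, pixels), "k1" (the pictures are not rectified: a ray, as slopes to the right and down, at radius r is drawn at 1 + k1 r^2 times it, then the intrinsics apply), "R" (3x3) and "t" (3): a world point X has camera coordinates R X + t. Camera axes: x right, y down, z forward; pixel columns grow to the right and rows downward; lengths in m; the calibration is good to about 2 mm. A picture is of the moment at which its call begins: read the wrist's pose just before it. get_calibration takes no time and is no camera call; for the wrist camera it gives the pose at the moment of the call.
- r.hand_in(): hands the job in; it is judged then, once.
The state is a dict: "clock": time; "joints": joint angles; "qvel": joint speeds; "tau": joint torques, N m; "tcp_pos": TCP position; "orientation": TCP orientation; "contact_force": force on the tool from outside, world axes, zero at the start; "moment": the same for the moment, N m; "grip_width": finger opening in m; "gripper_force": force on a finger pad.
Only numpy, scipy, OpenCV 4.12 (cv2) and the standard library are available. Lean on these libraries where they do the work, as an engineer would, in place of code of your own. Each camera call takes 0.05 s, during which the arm holds its last target. There are 200 camera calls.

## Working session

There is one attempt and no reset: what is moved stays moved. The work goes in short steps, Python scripts to look and compute and a tool call to move; the robot and the scene stay as the last step left them, time stands still between calls to the robot, and variables do not carry over. Pictures are saved under pics/ and viewed, at most 10 in all, crops included, and the job is handed in when it is done.

Besides the shell and the picture viewer there is one more tool, called after ">>>" by a JSON object that holds its "fn" and its "kwargs", one argument or row to a line. servo_tool: Moves the arm, as the interface text tells. Its arguments: {"type":"object","properties":{"turn":{"type":"array"},"slide":{"type":"array"},"hand":{"type":"array"},"squeeze":{"type":"number"}},"required":["turn","slide","hand"]}

```bash
mkdir -p pics; ls
cat > h.py <<'E'
import numpy as np, cv2
from bench import r
from scipy.spatial.transform import Rotation as Ro
def grab(n):
    c=r.get_calibration(n); im,d=r.grab_frame(n); return im,d,c
def cloud(d,c):
    h,w=d.shape; f=h/2/np.tan(np.radians(c['fovy'])/2)
    v,u=np.mgrid[:h,:w]; K=np.array([[f,0,c['cx']],[0,f,c['cy']],[0,0,1.]])
    p=np.stack([u,v],-1).reshape(-1,1,2).astype(float)
    s=cv2.undistortPoints(p,K,np.array([c['k1'],0,0,0,0.])).reshape(h,w,2)
    X=np.dstack([s*d[...,None],d]); R=np.array(c['R']);t=np.array(c['t'])
    W=(X-t)@R; W[d<=0]=np.nan; return W
E
python3 - <<'E'
from h import *
for n in ['scene','top']:
    im,d,c=grab(n); np.savez(f'/tmp/{n}.npz',im=im,d=d,W=cloud(d,c))
    cv2.imwrite(f'pics/{n}1.png',im[...,::-1]); print(n,c)
print(r.get_obs())
E
```

```text
pics
scene {'fovy': 53.89699804147973, 'cx': 255.9447364383038, 'cy': 189.48799634783313, 'k1': -0.05611635952309465, 'R': array([[-0.80499435,  0.59314596,  0.01272645],
       [ 0.49595191,  0.68454923, -0.53425093],
       [-0.32560066, -0.42375727, -0.84523014]]), 't': array([ 0.44888935, -0.21536524,  1.3512672 ])}
top {'fovy': 47.1966079736715, 'cx': 254.59330973049273, 'cy': 199.49647146939782, 'k1': -0.09404426786222261, 'R': array([[-0.01141967, -0.99972438, -0.02051221],
       [-0.98897606,  0.01432084, -0.14738138],
       [ 0.14763451,  0.01860304, -0.98886702]]), 't': array([0.03908325, 0.58378432, 1.4821189 ])}
{'clock': 0.1, 'joints': array([ 1.222896  ,  0.47771647,  0.02233248,  1.55632976, -0.0115071 ,
        1.10927049, -0.08307718]), 'qvel': array([-1.31234574e-03, -8.99635573e-04,  9.52228352e-04, -2.58137282e-03,
        3.82139185e-05, -5.18366773e-04, -9.31735675e-04]), 'tau': array([ 5.12546481e-03, -5.97754490e+01,  1.61407996e+00, -2.81949323e+01,
        1.28140449e-02,  5.09589416e-03,  3.03623290e-05]), 'tcp_pos': array([ 0.16019552, -0.65518624,  0.230433  ]), 'orientation': array([-3.11747104e+00, -3.75664245e-01,  4.61825873e-04]), 'contact_force': array([ 0.09617471,  0.7949844 , -0.47532071]), 'moment': array([ 0.03881288,  0.05617118, -0.02922294]), 'gripper_force': 0.0, 'grip_width': 0.08555157415740507}
```

View pics/scene1.png

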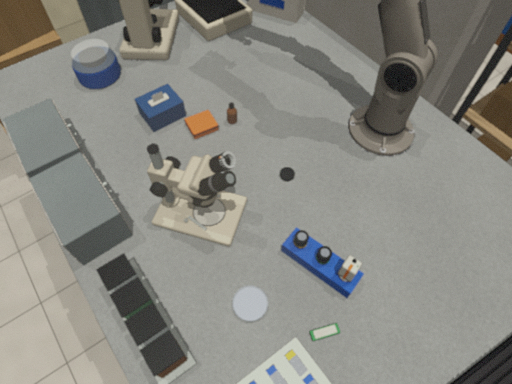

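View pics/top1.png

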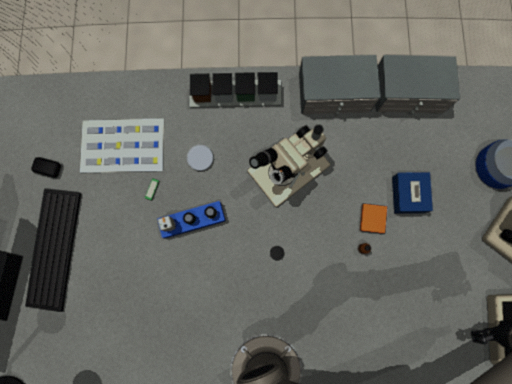

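The scene picture shows the camera at about (349,268), in the stand's nearest socket, with the two spare eyepieces at (324,254) and (302,238). The empty tube's mouth is at about (227,160). In the top picture the camera is at (167,223) and the empty tube at (278,175).

Run:
```python
from h import *
S=np.load('/tmp/scene.npz');T=np.load('/tmp/top.npz')
for n,D,uvs in(('scene',S,[(349,268),(324,253),(302,238),(227,159),(225,182)]),('top',T,[(167,223),(190,217),(211,212),(277,175),(258,160)])):
    W=D['W']
    for u,v in uvs: print(n,(u,v),W[v,u].round(3))
def rect(P): 
    (c,s,a)=cv2.minAreaRect((P[:,:2]*1000).astype(np.float32)); return np.round(c,1),np.round(s,1),round(a,1)
for n,D in(('scene',S),('top',T)):
    W=D['W'];im=D['im'].astype(int)
    R,G,B=im[...,0],im[...,1],im[...,2]
    blue=(B>R+60)&(B>G+40)&(np.abs(W[...,2]-.046)<.006)&(W[...,0]<.6)
    print(n,'stand',rect(W[blue]),blue.sum())
    c0=W[268,349] if n=='scene' else W[223,167]
    cam=(np.hypot(W[...,0]-c0[0],W[...,1]-c0[1])<.045)&(W[...,2]>.07)
    P=W[cam];zt=np.percentile(P[:,2],98);top=cam&(W[...,2]>zt-.008);print('camtop',zt,rect(W[top]),W[top].mean(0).round(4),top.sum())
    o=cam&(R>B+60)&(R>100); print('stripe',o.sum(),W[o].mean(0).round(4))
    foot=(np.abs(W[...,2]-.022)<.006)&(W[...,1]<.1)&(W[...,1]>-.25)&(R>B+15)&(R>130)&(W[...,0]>.4)
    print('foot',rect(W[foot]),foot.sum())
    im2=D['im'];
    a=(im2[135:215,150:260] if n=='scene' else im2[110:210,225:345]);b=(im2[225:300,275:370] if n=='scene' else im2[195:245,150:235])
    cv2.imwrite(f'pics/{n}c.png',np.hstack([cv2.resize(x,(400,400),interpolation=2)for x in(a,b)])[...,::-1])
```

```text
scene (349, 268) [0.512 0.328 0.126]
scene (324, 253) [0.52  0.252 0.086]
scene (302, 238) [0.541 0.186 0.092]
scene (227, 159) [ 0.613 -0.055  0.243]
scene (225, 182) [0.673 0.03  0.292]
top (167, 223) [0.498 0.318 0.126]
top (190, 217) [0.52  0.248 0.096]
top (211, 212) [0.537 0.178 0.09 ]
top (277, 175) [ 0.632 -0.042  0.228]
top (258, 160) [0.662 0.015 0.302]
scene stand (array([519.5, 252.5]), array([ 72.6, 223.7]), 14.8) 1234
camtop 0.13067280207968757 (array([500.6, 325.7]), array([40.2, 39.2]), 18.9) [0.5012 0.3256 0.127 ] 221
stripe 40 [0.5137 0.3293 0.1125]
foot (array([703.4, -90.6]), array([169.7, 247.7]), 37.0) 2357
top stand (array([519.2, 253.9]), array([ 70.6, 223.3]), 15.5) 687
camtop 0.13320551683611054 (array([499.4, 326.4]), array([40.1, 35.3]), 13.9) [0.4995 0.3265 0.1285] 106
stripe 7 [0.5088 0.3298 0.1289]
foot (array([697.8, -82. ]), array([165.9, 227.8]), 37.4) 517
```

View pics/scenec.png

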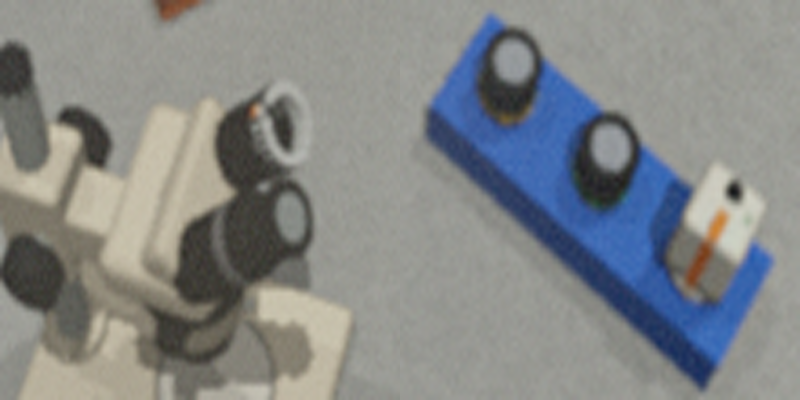

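The scene crop shows the orange notch mark on the upper-left of the collar, and the camera's stripe facing roughly world +x. I'll swing the arm toward the stand and stop to look at the rim on the way.

>>> {"fn": "servo_tool", "kwargs": {
  "turn": [
    [0,0,1],
    [0,0,2],
    [0,0,3],
    [0,0,4],
    [0,0,5],
    [0,0,6],
    [0,0,7],
    [0,0,8]
  ],
  "slide": [
    [1.8,1.2,0.8],
    [3.3,2.5,1.6],
    [4.6,3.9,2.4],
    [5.8,5.4,3.2],
    [6.7,6.9,4.0],
    [7.5,8.5,4.8],
    [8.1,10.1,5.6],
    [8.6,11.7,6.4]
  ],
  "hand": [1,1,1,1,1,1,1,1]
}}

```text
clock: 1.1
tcp_pos: [0.4187, -0.3027, 0.4237]
orientation: [-2.8, -1.425, 0.0]
contact_force: [-0.4, 0.4, -0.0]
grip_width: 0.0854
gripper_force: 0.0
```

Run:
```python
from h import *
o=r.get_obs();c=r.get_calibration('wrist');R=np.array(c['R']);t=np.array(c['t'])
T=Ro.from_rotvec(o['orientation']).as_matrix();p=-R.T@t
print(o['tcp_pos'],T.round(3),o['joints'].round(3),o['clock']);print('cam pos in tool',T.T@(p-o['tcp_pos']),'axis in tool',T.T@R.T,c['fovy'])
```

```text
[ 0.41869359 -0.30273838  0.42371976] [[ 0.589  0.808 -0.   ]
 [ 0.808 -0.589  0.   ]
 [-0.    -0.001 -1.   ]] [ 0.773  0.103 -0.294  1.63   0.03   1.413 -0.153] 1.1
cam pos in tool [ 0.07408871  0.00071012 -0.14370918] axis in tool [[-7.56701772e-04 -9.56490767e-01 -2.91761615e-01]
 [ 9.99999622e-01 -5.98570829e-04 -6.31248270e-04]
 [ 4.29143150e-04 -2.91761982e-01  9.56490858e-01]] 67.47800137191095
```

>>> {"fn": "servo_tool", "kwargs": {
  "turn": [
    [0,0,1.3],
    [0,0,2.6],
    [0,0,4],
    [0,0,5.4],
    [0,0,6.8],
    [0,0,8.2],
    [0,0,9.2],
    [0,0,9.2]
  ],
  "slide": [
    [0.8,1.6,0],
    [1.5,3.3,0],
    [2.0,4.9,0],
    [2.4,6.6,0],
    [2.7,8.4,0],
    [2.4,9.8,-1],
    [2.1,10.8,-2],
    [2.1,10.8,-2]
  ],
  "hand": [1,1,1,1,1,1,1,1]
}}

```text
clock: 2.1
tcp_pos: [0.4791, 0.0217, 0.3611]
orientation: [-2.016, -2.405, 0.005]
contact_force: [-0.4, -1.4, 0.5]
grip_width: 0.085
gripper_force: 0.0
```

Run:
```python
from h import *
im,d,c=grab('wrist'); np.savez('/tmp/w1.npz',im=im,d=d,W=cloud(d,c)); cv2.imwrite('pics/w1.png',im[...,::-1])
```

```text
(no output)
```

View pics/w1.png

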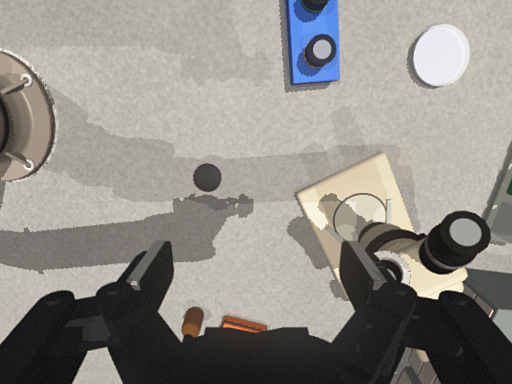

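The wrist picture shows the empty rim at (390,272), half hidden by the right finger, and the filled tube's eyepiece at (466,232). I'll yaw the hand so the rim comes clear.

>>> {"fn": "servo_tool", "kwargs": {
  "turn": [
    [0,0,-2],
    [0,0,-4],
    [0,0,-6],
    [0,0,-8],
    [0,0,-10],
    [0,0,-10]
  ],
  "slide": [
    [0,0.5,0.4],
    [0,1,0.8],
    [0,1.5,1.3],
    [0,2,1.3],
    [0,2,1.3],
    [0,2,1.3]
  ],
  "hand": [1,1,1,1,1,1]
}}

```text
clock: 2.9
tcp_pos: [0.4821, 0.0782, 0.403]
orientation: [2.85, 1.32, 0.001]
contact_force: [-0.4, 0.8, -0.1]
grip_width: 0.0857
gripper_force: 0.0
```

Run:
```python
from h import *
im,d,c=grab('wrist'); np.savez('/tmp/w2.npz',im=im,d=d,W=cloud(d,c)); cv2.imwrite('pics/w2.png',cv2.resize(im,(800,600),interpolation=2)[...,::-1])
```

```text
(no output)
```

View pics/w2.png

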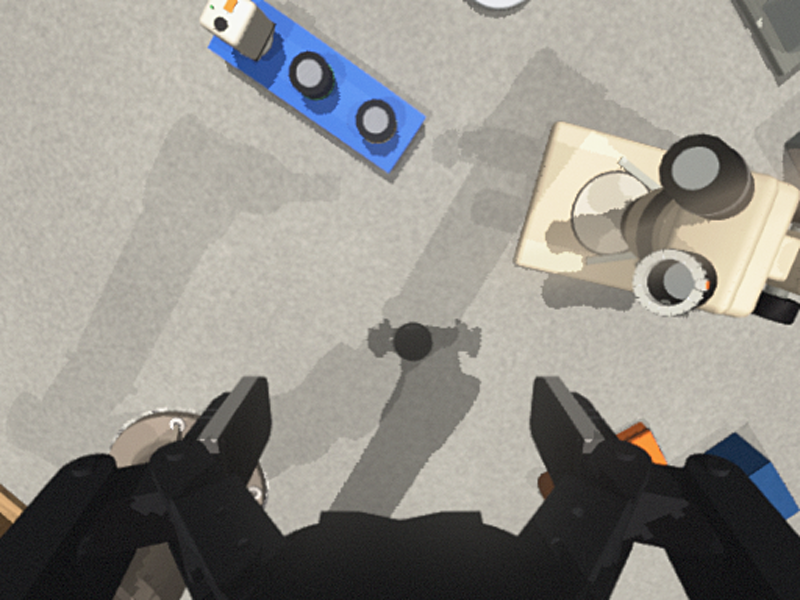

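The view is clear. The rim is at (672,282) in this enlarged picture, with the notch's orange mark at (705,287). The camera, with its stripe, is at (235,25).

```bash
cat > rim.py <<'E'
from h import *
from scipy.optimize import least_squares
D=np.load('/tmp/w2.npz');W=D['W'];im=D['im'].astype(int)
R,G,B=im[...,0],im[...,1],im[...,2]
# foot yaw
foot=(np.abs(W[...,2]-.022)<.006)&(R>B+12)&(R>150)&(np.hypot(W[...,0]-.7,W[...,1]+.09)<.2)
P=W[foot]; print('foot',[np.round(x,1) for x in cv2.minAreaRect((P[:,:2]*1000).astype(np.float32))],len(P))
sub=np.zeros_like(foot);sub[155:207,400:460]=1
ring=sub&(im.min(-1)>130)&(im.max(-1)-im.min(-1)<25)&(np.abs(W[...,2]-.262)<.025)
Q=W[ring]
for it in range(4):
    c=np.median(Q,0) if it==0 else Q.mean(0); n=np.linalg.svd(Q-c)[2][2]; n*=np.sign(n[2]); Q=Q[np.abs((Q-c)@n)<.003]
print(len(Q),'free normal',n.round(3),'yaw',np.degrees(np.arctan2(-n[1],-n[0])))
def tz(y): return np.array([-np.cos(y),-np.sin(y),1])/2**.5
# ring fit: points in annulus 15.7..22; plane residual
def f(p):
    y=p[3];z=tz(y);v=Q-p[:3];h=v@z;rad=np.linalg.norm(v-np.outer(h,z),axis=1)
    return np.r_[h*1000,np.maximum(rad-.022,0)*1000,np.maximum(.0157-rad,0)*1000]
s=least_squares(f,[*c,np.radians(-53)]);p=s.x;print('rim',p[:3].round(4),'yaw',np.degrees(p[3]),'rms',np.sqrt(np.mean(s.fun**2)))
for yy in (p[3],np.radians(-53)):
    z=tz(yy);x=np.array([np.cos(yy),np.sin(yy),1])/2**.5;y=np.cross(z,x)
    o=sub&(R>B+50)&(R>G+30)&(np.linalg.norm(W-p[:3],axis=-1)<.05);v=W[o]-p[:3]
    print('orange',o.sum(),np.degrees(np.arctan2(np.median(v@y),np.median(v@x))),np.median(v@x),np.median(v@y),np.median(v@z))
    th=np.degrees(np.arctan2((Q-p[:3])@y,(Q-p[:3])@x)); print('hist -60..60',np.histogram(th,np.arange(-60,61,8))[0])
# camera
b=(np.hypot(W[...,0]-.5,W[...,1]-.326)<.04)&(W[...,2]>.12); print('camtop',W[b].mean(0),b.sum())
E
python3 rim.py
```

```text
foot [array([674.2, -54. ]), array([170.3, 156.3]), np.float64(36.9)] 6176
725 free normal [-0.423  0.564  0.71 ] yaw -53.140252788243124
rim [ 0.6181 -0.0382  0.2632] yaw -53.13254281744261 rms 0.5537951207345799
orange 14 16.138008499533132 0.021650422844803376 0.006264635277718026 -0.007505184549171843
hist -60..60 [17 16 17 18 18 19 19 18  6  0  1 20 18 17 20]
orange 14 15.973051407710717 0.021662122277514496 0.0062004887599744225 -0.007514338043616472
hist -60..60 [18 15 18 17 18 20 19 17  6  0  1 20 19 16 20]
camtop [0.49806115 0.32030358 0.1273223 ] 798
```

>>> {"fn": "servo_tool", "kwargs": {
  "turn": [
    [0,0,2],
    [0,0,4],
    [0,0,6],
    [0,0,8],
    [0,0,10],
    [0,0,11],
    [0,0,11],
    [0,0,11]
  ],
  "slide": [
    [0,1.5,-0.5],
    [0,3,-1.2],
    [0.2,4.5,-2.2],
    [0.4,6,-3.5],
    [0.6,7.5,-4.8],
    [0.6,8.2,-6],
    [0.6,8.2,-6],
    [0.6,8.2,-6]
  ],
  "hand": [1,1,1,1,1,1,1,1]
}}

```text
clock: 3.95
tcp_pos: [0.5005, 0.3244, 0.2233]
orientation: [1.92, 2.486, 0.001]
contact_force: [0.6, -0.6, 0.6]
grip_width: 0.0851
gripper_force: 0.0
```

Run:
```python
from h import *
o=r.get_obs();T=Ro.from_rotvec(o['orientation']).as_matrix();print(T.round(3),o['joints'].round(2))
im,d,c=grab('wrist');W=cloud(d,c);cv2.imwrite('pics/w3.png',im[...,::-1])
R,G,B=[im[...,i].astype(int) for i in range(3)]
top=(np.abs(W[...,2]-.127)<.004)&(np.hypot(W[...,0]-.5,W[...,1]-.325)<.04)
print('ctop',[np.round(x,1) for x in cv2.minAreaRect((W[top][:,:2]*1000).astype(np.float32))],W[top].mean(0),top.sum())
s=top&(R>B+60);P=W[s];print('stripe',P.mean(0),s.sum());
if len(P)>5:
    l=np.linalg.svd(P[:,:2]-P[:,:2].mean(0))[2][0];print('az',np.degrees(np.arctan2(l[1],l[0])))
```

```text
[[-0.253  0.968  0.001]
 [ 0.968  0.253  0.   ]
 [-0.     0.001 -1.   ]] [-0.07  0.48 -0.82  1.72  0.39  1.12 -0.75]
ctop [array([499.1, 325.4]), array([39.9, 40.1]), np.float64(17.9)] [0.4987169  0.32696886 0.12776371] 1911
stripe [0.51001856 0.32865677 0.12853326] 190
az -162.18046182574125
```

View pics/w3.png

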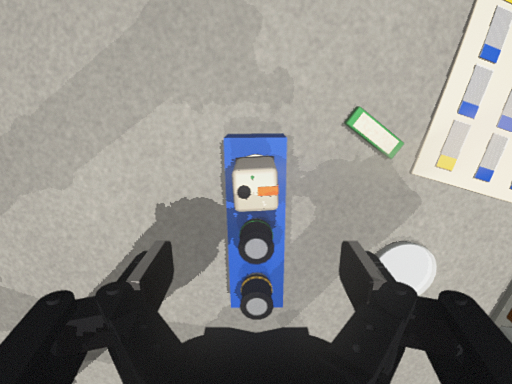

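The camera is at (256,185), centred under the gripper, with its stripe toward image right (tool y). I'll go down and grip.

>>> {"fn": "servo_tool", "kwargs": {
  "turn": [
    [0,0,0.6],
    [0,0,0.65],
    [0,0,0.65],
    [0,0,0.65],
    [0,0,0.65],
    [0,0,0.65],
    [0,0,0.65],
    [0,0,0.65]
  ],
  "slide": [
    [-0.05,0.05,-1.5],
    [-0.05,0.05,-3],
    [-0.05,0.05,-4.3],
    [-0.05,0.05,-4.95],
    [-0.05,0.05,-4.95],
    [-0.05,0.05,-4.95],
    [-0.05,0.05,-4.95],
    [-0.05,0.05,-4.95]
  ],
  "hand": [1,1,1,1,0.9,0,0,0],
  "squeeze": 70
}}

```text
clock: 5.0
tcp_pos: [0.4988, 0.3276, 0.0756]
orientation: [1.846, 2.54, 0.004]
contact_force: [0.6, -0.2, 5.7]
grip_width: 0.0392
gripper_force: 70.6
```

>>> {"fn": "servo_tool", "kwargs": {
  "turn": [
    [0,0,0],
    [0,0,0],
    [0,0,0],
    [0,0,0]
  ],
  "slide": [
    [0,0,0.7],
    [0,0,2.2],
    [0,0,4.2],
    [0,0,5.2]
  ],
  "hand": [0,0,0,0]
}}

```text
clock: 5.5
tcp_pos: [0.4981, 0.328, 0.2346]
orientation: [1.845, 2.541, 0.007]
contact_force: [0.2, 0.2, -2.7]
grip_width: 0.0392
gripper_force: 72.9
```

```bash
cat > tgt.py <<'E'
from h import *
rim=np.array([.6181,-.0382,.2632]);y0=np.radians(-53.13)
Z=np.array([-np.cos(y0),-np.sin(y0),1])/2**.5;X=np.array([np.cos(y0),np.sin(y0),1])/2**.5;Y=np.cross(Z,X)
def tgt(out,a=16.5,ox=0.,oy=0.):
    # out = nose distance outside rim along Z; a = pin angle; ox,oy= camera axis offset in tool frame
    a=np.radians(a);cx=np.cos(a)*X+np.sin(a)*Y
    T=np.column_stack([np.cross(cx,-Z),cx,-Z]); nose=rim+out*Z
    return nose+.066*Z-T@[ox,oy,0], T
E
python3 - <<'E'
from tgt import *
o=r.get_obs();T0=Ro.from_rotvec(o['orientation']).as_matrix();print(o['tcp_pos'],o['joints'].round(2),o['contact_force'])
p,T=tgt(.06,ox=-.0015);rv=Ro.from_matrix(T@T0.T).as_rotvec();print(p,np.degrees(rv)/5,np.degrees(np.linalg.norm(rv)),(p-o['tcp_pos'])/.03,T)
im,d,c=grab('wrist');cv2.imwrite('pics/w4.png',im[...,::-1])
E
```

```text
[0.4981013  0.32796149 0.23457955] [-0.06  0.47 -0.85  1.71  0.38  1.13 -0.7 ] [ 0.2430448   0.1782748  -2.73914482]
[0.56561244 0.0341802  0.35199421] [ -4.06973386  -8.35393229 -10.36244102] 69.59366034046154 [ 2.2503713  -9.79270964  3.91382193] [[ 0.64655697  0.6340057   0.42426508]
 [ 0.73595634 -0.37198001 -0.56568467]
 [-0.20082918  0.67798794 -0.70710678]]
```

View pics/w4.png

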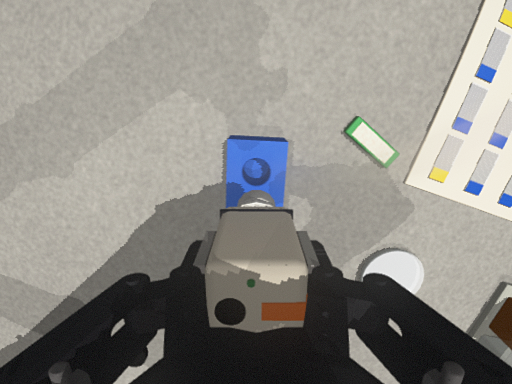

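The camera is held squarely, with the stripe toward tool +y and its back face at about (256,300). I'll carry it to a standoff in front of the tube.

>>> {"fn": "servo_tool", "kwargs": {
  "turn": [
    [-0.51,-1.04,-1.3],
    [-1.02,-2.09,-2.59],
    [-1.53,-3.13,-3.89],
    [-2.03,-4.18,-5.18],
    [-2.54,-5.22,-6.48],
    [-3.05,-6.27,-7.77],
    [-3.56,-7.31,-9.07],
    [-4.07,-8.35,-10.36]
  ],
  "slide": [
    [0,-0.9,1],
    [0,-2.2,2],
    [0.2,-3.6,3],
    [0.4,-5,3.9],
    [0.8,-6.4,4.4],
    [1.2,-7.6,4.6],
    [1.6,-8.6,4.6],
    [1.9,-9.3,4.4]
  ],
  "hand": [0,0,0,0,0,0,0,0]
}}

```text
clock: 6.55
tcp_pos: [0.5544, 0.0463, 0.3629]
orientation: [2.115, 1.053, 0.171]
contact_force: [-1.4, -0.4, -2.5]
grip_width: 0.0393
gripper_force: 72.9
```

```bash
cat > st.py <<'E'
from tgt import *
import sys
def state(out,a=16.5,ox=-.0015,oy=0.):
    o=r.get_obs();T0=Ro.from_rotvec(o['orientation']).as_matrix();f=o['contact_force'];m=o['moment']
    p,T=tgt(out,a,ox,oy)
    print('F tube xyz',(f@np.c_[X,Y,Z]).round(1),'M',(m@np.c_[X,Y,Z]).round(2))
    nose=o['tcp_pos']+T0@[ox,oy,.066]-rim
    print('nose in tube mm',(1000*nose@np.c_[X,Y,Z]).round(1),'tilt',np.degrees(T0.T@np.cross(T0[:,2],-Z)).round(2),'pin ang',np.degrees(np.arctan2(T0[:,1]@Y,T0[:,1]@X)).round(2),'clock',o['clock'])
    print('go slide',((p-o['tcp_pos'])/.03).round(3),'turn',(np.degrees(Ro.from_matrix(T@T0.T).as_rotvec())/5).round(3))
    return o,T0
E
python3 - <<'E'
from st import *
o,T0=state(.03);print(o['joints'].round(2))
im,d,c=grab('wrist');np.savez('/tmp/w5.npz',im=im,d=d,W=cloud(d,c));cv2.imwrite('pics/w5.png',im[...,::-1])
V=(cloud(d,c)-o['tcp_pos'])@T0
V[np.isnan(V)]=9
q=(np.abs(V[...,2]+.053)<.004)&(np.abs(V[...,0])<.03)&(np.abs(V[...,1])<.024)
P=V[q];print('back',len(P),P.mean(0),np.percentile(P,[2,98],axis=0))
q=(V[...,2]>-.05)&(V[...,2]<0)&(np.abs(V[...,1])<.012)&(np.abs(V[...,0]-.02)<.008);P=V[q];print('face x',len(P),np.median(P,0))
if len(P)>9: print(np.linalg.svd(P-P.mean(0))[2][2])
E
```

```text
F tube xyz [-2.1 -1.3 -1.4] M [ 0.    1.14 -0.01]
nose in tube mm [-3.9 -2.  79.4] tilt [-0.08  0.22 -0.  ] pin ang 16.15 clock 6.55
go slide [ 0.798 -0.97  -1.072] turn [-0.013  0.012  0.083]
[-0.08  0.16 -0.62  1.94  0.93  1.29 -1.71]
back 6640 [ 0.00500514  0.00094408 -0.05176518] [[-0.01013624 -0.02027774 -0.05431572]
 [ 0.01709998  0.02004109 -0.04934347]]
face x 2973 [ 1.80506173e-02 -3.22597563e-05 -3.36214193e-02]
[-0.99990642 -0.00323898  0.01329134]
```

View pics/w5.png

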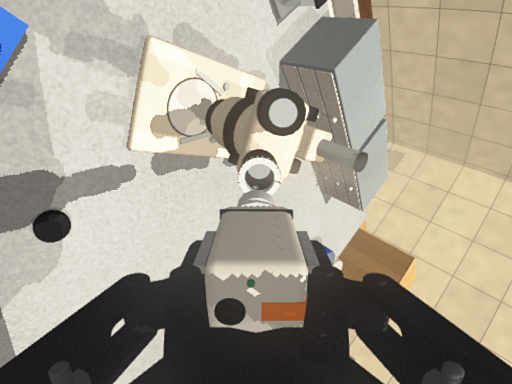

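The rim at (260,175) and the barrel at (258,200) are both visible in one picture, so I'll measure one against the other.

Run:
```python
from st import *
from scipy.optimize import least_squares
o=r.get_obs();T0=Ro.from_rotvec(o['orientation']).as_matrix()
D=np.load('/tmp/w5.npz');W=D['W'];im=D['im'].astype(int)
sub=np.zeros(W.shape[:2],bool);sub[145:205,225:300]=1
ring=sub&(im.min(-1)>120)&(im.max(-1)-im.min(-1)<25)&(np.linalg.norm(W-rim,axis=-1)<.032)&(np.abs((W-rim)@Z)<.006)
Q=W[ring]
def f(p):
    v=Q-p;h=v@Z;rad=np.linalg.norm(v-np.outer(h,Z),axis=1)
    return np.r_[h,np.maximum(rad-.022,0),np.maximum(.0157-rad,0)]*1000
s=least_squares(f,Q.mean(0));print('rim',s.x.round(4),len(Q),np.sqrt(np.mean(s.fun**2)),'shift tube mm',((s.x-rim)@np.c_[X,Y,Z]*1000).round(2))
th=np.degrees(np.arctan2((Q-s.x)@Y,(Q-s.x)@X));print(np.histogram(th,np.arange(-180,181,10))[0])
n=np.linalg.svd(Q-Q.mean(0))[2][2];print('normal in tube',(n*np.sign(n@Z))@np.c_[X,Y,Z])
V=(W-o['tcp_pos'])@T0;V[np.isnan(V)]=9
for lo,hi,R in((.016,.019,.021),(.022,.030,.015),(.046,.061,.015)):
    q=(V[...,2]>lo)&(V[...,2]<hi)&(np.hypot(V[...,0],V[...,1])<.028);P=V[q]
    if len(P)>8:
        g=least_squares(lambda c:(np.hypot(P[:,0]-c[0],P[:,1]-c[1])-R)*1000,[0,0],loss='soft_l1');print(lo,len(P),g.x.round(4),np.median(np.abs(g.fun)).round(2))
```

```text
rim [ 0.6183 -0.0378  0.2625] 582 0.7808177929646197 shift tube mm [-0.66  0.4  -0.3 ]
[21 21 17 21 20 24 12  1  0  0  0  0  1 12 20 21 21 22 18  2 12 20 20 21
 23 24 22 22 21 22 22 20 20 22 19 18]
normal in tube [ 0.0133055  -0.00706363  0.99988653]
0.016 31 [-0.0016  0.0027] 0.16
0.046 205 [-0.0014  0.0024] 0.13
```

The arm may have been settling between the state reading and the picture, so I'll repeat this with the two taken together.

```bash
cat > rel.py <<'E'
from st import *
from scipy.optimize import least_squares
def rel():
    im,d,c=grab('wrist');o=r.get_obs();im,d,c=grab('wrist')
    T0=Ro.from_rotvec(o['orientation']).as_matrix();W=cloud(d,c);im=im.astype(int)
    q=(im.min(-1)>120)&(im.max(-1)-im.min(-1)<25)&(np.linalg.norm(W-rim,axis=-1)<.03)&(np.abs((W-rim)@Z)<.005)
    Q=W[q]
    def f(p):
        v=Q-p;h=v@Z;rad=np.linalg.norm(v-np.outer(h,Z),axis=1)
        return np.r_[h,np.maximum(rad-.022,0),np.maximum(.0157-rad,0)]*1000
    s=least_squares(f,Q.mean(0));print('rim',s.x.round(4),len(Q),'shift tube mm',((s.x-rim)@np.c_[X,Y,Z]*1000).round(2),np.sqrt(np.mean(s.fun**2)).round(2))
    V=(W-o['tcp_pos'])@T0;V[np.isnan(V)]=9
    q=(V[...,2]>.046)&(V[...,2]<.060)&(np.hypot(V[...,0],V[...,1])<.024);P=V[q]
    g=least_squares(lambda c:(np.hypot(P[:,0]-c[0],P[:,1]-c[1])-.015)*1000,[0,0],loss='soft_l1');print('barrel',len(P),g.x.round(4),np.median(np.abs(g.fun)).round(2))
    q=(V[...,2]>-.04)&(V[...,2]<0)&(np.abs(V[...,1])<.012)&(np.abs(V[...,0]-.02)<.008);P=V[q];print('face x',np.median(P,0),np.linalg.svd(P-P.mean(0))[2][2])
    axis=o['tcp_pos']+T0@[*g.x,.066]
    print('nose rel seen rim (mm, tube)',((axis-s.x)@np.c_[X,Y,Z]*1000).round(2))
E
python3 -c "
from rel import *
rel();state(.03)"
```

```text
rim [ 0.6182 -0.0377  0.2626] 574 shift tube mm [-0.64  0.4  -0.2 ] 0.67
barrel 195 [-0.0023  0.0008] 0.12
face x [ 1.81260479e-02 -4.74430006e-05 -2.43060235e-02] [-9.99995973e-01 -2.78708572e-03 -5.35249446e-04]
nose rel seen rim (mm, tube) [-5.4  -3.47 77.88]
F tube xyz [-1.9  0.8 -1.9] M [0.01 1.04 0.01]
nose in tube mm [-7.2 -1.3 79. ] tilt [-0.43  0.1  -0.  ] pin ang 16.73 clock 6.7
go slide [ 0.817 -1.03  -0.994] turn [-0.024 -0.096 -0.002]
```

```bash
sed -i 's/\[.6181,-.0382,.2632\]/[.6182,-.0377,.2626]/' tgt.py; sed -i 's/ox=-.0015,oy=0./ox=-.0021,oy=.0005/' st.py; python3 -c "
from st import *
state(.01)"
```

```text
F tube xyz [-1.9  0.8 -1.9] M [0.01 1.04 0.01]
nose in tube mm [-5.9 -2.1 79.1] tilt [-0.43  0.1  -0.  ] pin ang 16.73 clock 6.7
go slide [ 1.105 -1.37  -1.5  ] turn [-0.024 -0.096 -0.002]
```

>>> {"fn": "servo_tool", "kwargs": {
  "turn": [
    [0,-0.1,0],
    [0,-0.1,0],
    [0,-0.1,0],
    [0,-0.1,0],
    [0,-0.1,0]
  ],
  "slide": [
    [0.4,-0.4,-0.3],
    [0.75,-0.9,-0.9],
    [1.1,-1.37,-1.5],
    [1.1,-1.37,-1.5],
    [1.1,-1.37,-1.5]
  ],
  "hand": [0,0,0,0,0]
}}

```text
clock: 7.32
tcp_pos: [0.588, 0.0073, 0.3172]
orientation: [2.113, 1.057, 0.18]
contact_force: [-0.1, 0.2, -2.0]
grip_width: 0.0395
gripper_force: 72.9
```

```bash
python3 -c "
from rel import *
rel();state(-.01)"
```

```text
rim [ 0.6185 -0.0375  0.2627] 615 shift tube mm [0.06 0.35 0.03] 0.7
barrel 196 [-0.0023  0.0008] 0.14
face x [ 1.81275731e-02  1.80079946e-05 -2.41677805e-02] [-9.99995606e-01 -2.81546118e-03 -9.28412916e-04]
nose rel seen rim (mm, tube) [ 1.74  1.05 11.21]
F tube xyz [-1.6  0.8 -1.4] M [-0.01  1.06  0.  ]
nose in tube mm [ 1.5  1.6 11.4] tilt [ 0.15 -0.22 -0.  ] pin ang 16.2 clock 7.425
go slide [ 0.248 -0.402 -0.539] turn [-0.034  0.072  0.006]
```

>>> {"fn": "servo_tool", "kwargs": {
  "turn": [
    [-0.03,0.07,0],
    [-0.03,0.07,0],
    [-0.03,0.07,0],
    [-0.03,0.07,0],
    [-0.03,0.07,0],
    [-0.03,0.07,0],
    [-0.03,0.07,0]
  ],
  "slide": [
    [-0.057,0,-0.037],
    [-0.057,0,-0.037],
    [0.04,-0.13,-0.2],
    [0.12,-0.23,-0.33],
    [0.18,-0.32,-0.44],
    [0.246,-0.4,-0.54],
    [0.246,-0.4,-0.54]
  ],
  "hand": [0,0,0,0,0,0,0]
}}

```text
clock: 8.3
tcp_pos: [0.5954, -0.0055, 0.3003]
orientation: [2.112, 1.06, 0.171]
contact_force: [1.1, 0.4, -2.1]
grip_width: 0.0391
gripper_force: 72.9
```

```bash
python3 -c "
from st import *
state(-.017)"
```

```text
F tube xyz [-1.2  1.1 -1.7] M [0.38 1.02 0.  ]
nose in tube mm [ -0.2  -0.9 -11.4] tilt [-0.06  0.11 -0.  ] pin ang 16.46 clock 8.3
go slide [ 0.101 -0.093 -0.129] turn [ 0.003 -0.012  0.023]
```

>>> {"fn": "servo_tool", "kwargs": {
  "turn": [
    [0,0,0],
    [0,0,0],
    [0,0,0],
    [0,0,0],
    [0,0,0],
    [0,0,0],
    [0,0,0],
    [0,0,0]
  ],
  "slide": [
    [0.04,-0.05,-0.07],
    [0.09,-0.1,-0.14],
    [0.14,-0.17,-0.22],
    [0.19,-0.24,-0.3],
    [0.24,-0.3,-0.39],
    [0.29,-0.37,-0.47],
    [0.34,-0.43,-0.55],
    [0.386,-0.49,-0.627]
  ],
  "hand": [0,0,0,0,0,0,0,0]
}}

```text
clock: 9.3
tcp_pos: [0.6072, -0.0196, 0.2817]
orientation: [2.112, 1.06, 0.172]
contact_force: [1.8, 4.6, 0.2]
grip_width: 0.0396
gripper_force: 73.3
```

```bash
python3 -c "
from st import *
state(-.0415)"
```

```text
F tube xyz [-1.7  4.2  2. ] M [ 1.12  1.15 -0.04]
nose in tube mm [ -0.3   0.1 -37.5] tilt [-0.04  0.04 -0.  ] pin ang 16.47 clock 9.3
go slide [ 0.055 -0.085 -0.086] turn [-0.002 -0.005  0.012]
```

>>> {"fn": "servo_tool", "kwargs": {
  "turn": [
    [0,0,0],
    [0,0,0],
    [0,0,0],
    [0,0,0]
  ],
  "slide": [
    [0.03,-0.04,-0.05],
    [0.055,-0.075,-0.095],
    [0.085,-0.113,-0.141],
    [0.085,-0.113,-0.141]
  ],
  "hand": [0,0,0,0]
}}

```text
clock: 9.8
tcp_pos: [0.6094, -0.0244, 0.2771]
orientation: [2.112, 1.059, 0.17]
contact_force: [5.6, 0.9, -4.4]
grip_width: 0.0393
gripper_force: 72.5
```

```bash
python3 -c "
from st import *
state(-.0465)"
```

```text
F tube xyz [-1.2  5.1 -4.9] M [ 1.47  1.   -0.08]
nose in tube mm [  0.1  -1.1 -44.4] tilt [-0.06  0.18 -0.  ] pin ang 16.45 clock 9.8
go slide [ 0.053 -0.019 -0.05 ] turn [ 0.011 -0.017  0.034]
```

>>> {"fn": "servo_tool", "kwargs": {
  "turn": [
    [0,0,0],
    [0,0,0],
    [0,0,0],
    [0,0,0]
  ],
  "slide": [
    [0.014,-0.019,-0.024],
    [0.028,-0.038,-0.047],
    [0.035,-0.047,-0.059],
    [0.035,-0.047,-0.059]
  ],
  "hand": [0,0,0,0]
}}

```text
clock: 10.3
tcp_pos: [0.6096, -0.0244, 0.2769]
orientation: [2.111, 1.059, 0.17]
contact_force: [-7.6, 6.1, 8.3]
grip_width: 0.0396
gripper_force: 74.5
```

```bash
python3 -c "
from st import *
state(-.0465)
im,d,c=grab('wrist');cv2.imwrite('pics/w6.png',cv2.resize(im[120:300,150:362],(636,540),interpolation=2)[...,::-1])"
```

```text
F tube xyz [-0.8 -2.4 12.5] M [-0.28  0.91 -0.05]
nose in tube mm [  0.1  -0.9 -44.7] tilt [ 0.01  0.17 -0.  ] pin ang 16.45 clock 10.3
go slide [ 0.046 -0.018 -0.043] turn [ 0.018 -0.005  0.029]
```

View pics/w6.png

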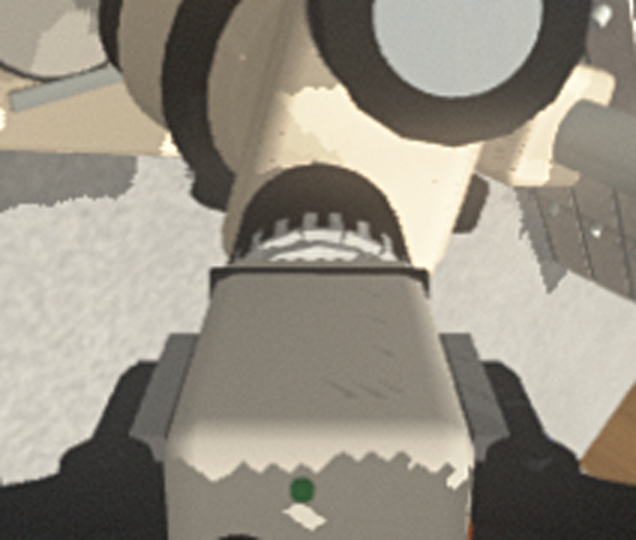

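The push hit a hard stop at about 45–46 mm depth after a pull-in from the ball, and the picture shows the flange against the collar at (315,255). I'll ease off the push and release.

>>> {"fn": "servo_tool", "kwargs": {
  "turn": [
    [0,0,0],
    [0,0,0],
    [0,0,0],
    [0,0,0],
    [0,0,0],
    [0,0,0]
  ],
  "slide": [
    [-0.02,0.028,0.035],
    [-0.02,0.028,0.035],
    [-0.02,0.028,0.035],
    [-0.02,0.028,0.035],
    [-0.02,0.028,0.035],
    [-0.02,0.028,0.035]
  ],
  "hand": [0,0,0.6,0.75,0.75,0.75]
}}

```text
clock: 11.1
tcp_pos: [0.6097, -0.0242, 0.2768]
orientation: [2.112, 1.059, 0.17]
contact_force: [1.1, -0.4, 0.1]
grip_width: 0.0636
gripper_force: 0.0
```

```bash
python3 -c "
from st import *
o,_=state(-.0465); print(o['gripper_force'],o['grip_width'])"
```

```text
F tube xyz [ 0.7  0.7 -0.6] M [0.01 0.73 0.02]
nose in tube mm [ -0.1  -0.8 -44.8] tilt [-0.05  0.14 -0.  ] pin ang 16.45 clock 11.1
go slide [ 0.042 -0.023 -0.038] turn [ 0.007 -0.013  0.028]
0.0 0.06363976380542954
```

Released with no load. I'll retract 120 mm along the tube axis.

>>> {"fn": "servo_tool", "kwargs": {
  "turn": [
    [0,0,0],
    [0,0,0],
    [0,0,0],
    [0,0,0],
    [0,0,0],
    [0,0,0]
  ],
  "slide": [
    [-0.2,0.27,0.33],
    [-0.5,0.67,0.83],
    [-0.9,1.2,1.5],
    [-1.3,1.73,2.17],
    [-1.7,2.27,2.83],
    [-1.7,2.27,2.83]
  ],
  "hand": [0.75,0.75,0.75,0.75,0.75,0.75]
}}

```text
clock: 11.85
tcp_pos: [0.5587, 0.0473, 0.3644]
orientation: [2.111, 1.062, 0.179]
contact_force: [0.3, 0.1, 0.0]
grip_width: 0.064
gripper_force: 0.0
```

Run:
```python
from st import *
o,_=state(0)
im,d,c=grab('wrist');W=cloud(d,c);v=(W-rim)@np.c_[X,Y,Z];v[np.isnan(v)]=9
q=(np.hypot(v[...,0],v[...,1])<.012)&(v[...,2]>.06)&(v[...,2]<.09);print('back out mm',np.median(v[q],0)*1000,q.sum(),'(home 73-74, blocked 78)')
q=(np.abs(v[...,:2]).max(-1)<.03)&(v[...,2]>.06)&(v[...,2]<.09);print(np.percentile(v[q],[2,98],axis=0)*1000)
s,_,_=grab('scene');a=im[60:360,106:506];cv2.imwrite('pics/w7.png',np.hstack([cv2.resize(a,(400,300)),cv2.resize(s[120:300,150:390],(400,300))])[...,::-1])
```

```text
F tube xyz [ 0.1  0.3 -0.1] M [-0.03  0.77 -0.03]
nose in tube mm [-0.2  1.8 79.3] tilt [ 0.1  -0.22 -0.  ] pin ang 16.45 clock 11.85
go slide [ 1.084 -1.53  -1.863] turn [-0.019  0.038 -0.027]
back out mm [-0.09144737  0.31100287 74.21059255] 666 (home 73-74, blocked 78)
[[-23.28082785 -19.44185056  63.45837227]
 [ 17.2048944   21.13402864  75.55491118]]
```

View pics/w7.png

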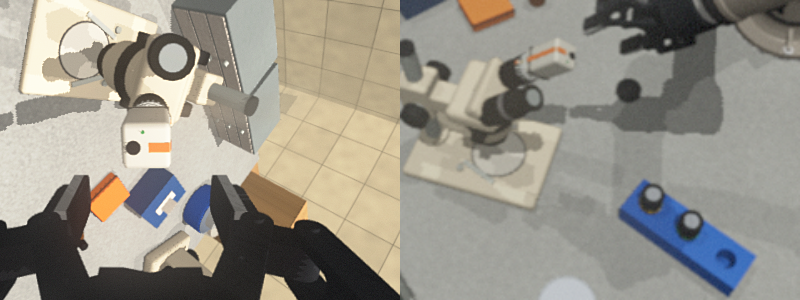

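The camera is fully home: its back is 74 mm outside the rim. It sits in the tube, the spares are still standing in the stand, and the arm is clear of everything.

```bash
python3 -c "
from bench import r
print(r.hand_in())"
```

```text
the job is handed in; nothing more can be done
None
```

The camera is in the empty eyetube with its pin in the notch and its shoulder flush on the rim, released and handed in at about 12 s, with both spare eyepieces still standing in the stand.

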